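# Set the gap of a stem-guide jig with a feeler blade

## Task

Plug the loose aluminium fence into the square socket of the green jig, fully home with its plate parallel to the brass shoe, and let go of it. Then take the wooden-handled feeler blade, slide it upright down into the narrowing gap between the fence and the brass shoe until it drags snugly on both (a push of a few newtons, no more; do not force the shoe back to its stop or run the tip down onto the jig's base), and keep holding it there: the program finishes while still gripping the blade at that depth. Leave the other things on the bench alone.

Things in the scene. Friction and masses are not known exactly. Their poses are not given: they have to be found in the camera images.
- jig: Green steel jig block 110 x 150 x 40 mm, fixed to the bench; place and yaw vary. Origin on the bench. z up; +y runs from the fence towards the brass shoe; x runs along the plates. It reaches 55 mm each way in x, 50 mm to -y and 100 mm to +y of the origin.
- socket (a point): Centre of the mouth of the square socket, in the jig's top face 40 mm above the bench (axes as the jig). The hole is 21.4 mm square, 34 mm deep, with a 2 mm chamfer.
- gap_mouth (a point): Fixed point of the jig (axes as the jig) level with the shoe's top edge, 98 mm above the bench, 58 mm above and 17 mm to +y of the socket's mouth. With the fence seated, its face towards the shoe is an upright plane 5 mm to -y of this point (play 0.7 mm) and the shoe's top edge is 5 to 7 mm to +y of it.
- shoe_top (a point): Middle of the upper edge of the brass shoe's face (axes as the jig). The shoe, 30 mm in x and 48 mm tall, leans: its face nears the fence 1 mm per 5 mm further down, so the gap narrows from 10-12 mm at the top (varies, carriage clamped anywhere) to 0.4-2.4 mm at the foot. A 4 mm blade meets both plates about 27 to 43 mm below the top.
- shoe (a joint): How far the brass shoe has been pushed back from the fence, m: 0 at rest, hard stop at 0.006. Its spring presses with 1 N at rest and 3 N more per mm.
- carriage: Grey clamped carriage on the jig that carries the shoe, 36 mm in x; it begins 40 mm to +y of the jig's origin and stands 91 mm above the bench. Origin at the jig's origin, axes as the jig.
- fence_grip (a point): Grip point of the loose fence (about 300 g), on its upright aluminium plate (44 mm in x, 24 mm in y, orange top edge) 17 mm below the top edge; z up. A half turn is the same. When home it is 58 mm above the socket's mouth, its x along the jig's x. Best gripped from above across the 44 mm (fingers closing along x), which keeps them out of the gap.
- fence_foot (a point): End of the fence's square shank, 88 mm below the grip point on the same axis. The shank is 20 mm square (the last 6 mm taper to 15 mm) and 30 mm long; the plate above it begins there, and its underside, 58 mm below the grip point, lies on the jig's top when home.
- fence_stand: Pale plywood stand 75 x 75 x 45 mm, fixed, in which the fence starts upright: shank in a loose square hole, plate on the stand's top. Origin on the bench.
- blade_grip (a point): Centre of the wooden handle of the feeler blade (about 100 g): 30 mm in x, 14 mm in y, 44 mm tall. Under it a brass collar 30 x 20 x 4 mm, then a straight steel blade 20 mm wide in x, 4 mm thick in y, 85 mm long. z points from tip to handle. A half turn is the same. In the jig its x goes along the jig's x.
- blade_tip (a point): Middle of the lower end of the steel blade, 111 mm below the handle's centre.
- blade_stand: Brown wooden stand 75 x 60 x 90 mm, fixed, in which the feeler blade starts upright: blade in a slot 88 mm deep, collar on the stand's top. Origin on the bench.
- pipe: Bystander, to be left alone: a brown wooden smoking pipe, bowl 38 mm wide and 45 mm tall; origin under its middle
- wax_bar: Bystander, to be left alone: a reddish bar of polishing wax, 90 x 40 x 30 mm; origin under its middle
- oil_tin: Bystander, to be left alone: a blue round tin, 64 mm wide, 70 mm tall; origin under its middle
- wrench: Bystander, to be left alone: a steel wrench lying flat; origin under its middle
- brush: Bystander, to be left alone: a brush lying flat; origin under its middle
- block_a: Bystander, to be left alone: a plain wooden block, 80 x 50 x 45 mm; origin under its middle

How it is judged:
On the way, in this order (a step that is already met when the one before it is completed fails the run):
1. the fence is home in the socket, square to the shoe, and let go (z of fence_grip in the frame of socket between 0.056 and 0.0605 m and horizontal distance between fence_grip and socket below 0.005 m and angle between fence_grip's own z axis and vertical below 0.06 rad and angle between the x axis of fence_grip and the x axis of socket, either way round below 0.12 rad and contact force between the fingers and fence below 0.2 N), for 0.2 s.
2. the blade, held by the gripper, has entered between fence and shoe (x of blade_tip in the frame of gap_mouth between -0.012 and 0.012 m and y of blade_tip in the frame of gap_mouth between -0.009 and 0.009 m and z of blade_tip in the frame of gap_mouth between -0.057 and -0.008 m and contact force between the fingers and blade above 2 N), for 0.1 s.
At the end, for the whole second after the job is handed in: Fence home within 2 mm, upright, parallel to the shoe (0.12 rad), not touched by the fingers. Blade gripped, at rest, upright (0.14 rad), parallel (0.2 rad), tip 18-54 mm below the shoe's top, clear of the base, pressing fence (over 0.3 N) and shoe (0.8-14 N), shoe back under 5 mm (z of fence_grip in the frame of socket between 0.056 and 0.0605 m and horizontal distance between fence_grip and socket below 0.005 m and angle between fence_grip's own z axis and vertical below 0.06 rad and angle between the x axis of fence_grip and the x axis of socket, either way round below 0.12 rad and x of blade_tip in the frame of gap_mouth between -0.012 and 0.012 m and y of blade_tip in the frame of gap_mouth between -0.009 and 0.009 m and z of blade_tip in the frame of gap_mouth between -0.054 and -0.018 m and contact force between the fingers and blade above 2 N and contact force between blade and shoe between 0.8 and 14 N and contact force between blade and fence above 0.3 N and value of joint shoe below 0.005 m and angle between blade_tip's own z axis and vertical below 0.14 rad and angle between the x axis of blade_tip and the x axis of gap_mouth, either way round below 0.2 rad and linear speed of blade below 0.01 m/s and contact force between the fingers and fence below 0.5 N); the arm keeps its last pose, push and grip.
It fails at once if the shoe is forced back to its stop (over 5.7 mm) (value of joint shoe above 0.0057 m).
It fails at once if a blade squeezed against the shoe with over 25 N (contact force between blade and shoe above 25 N).
It fails at once if a bystander moved by more than 30 mm (distance of any of pipe, wax_bar, oil_tin, wrench, brush, block_a from where it was at the start of the episode above 0.03 m).
It also fails if it takes over 72 s, if anything falls off the work surface, if the arm or the gripper's body presses on something with over 40 N, if the wrist force passes 120 N, or if a joint passes its speed limit or range.

## Robot

A 7-joint arm with a two-finger parallel gripper is mounted at the origin on the work surface. World frame = base frame: x ahead of the robot, y to its left, z up, the work surface at z = 0. Lengths are in m, angles in rad, forces in N, time in s.
With the tool pointing down it reaches from about 0.425 to 0.95 m from the base axis. Payload 4.7 kg.
Tool frame: the origin (TCP) lies midway between the tips of the shut fingers; the grasp point (between the pads) lies 19 mm behind it; z points along the fingers, y is the line along which they close (so a half turn about z gives the same grasp; the last joint's range is limited). The gripper opens to 85 mm and grips with 20 to 120 N. Pads are 22 mm wide; open, the fingers measure 114 mm over their backs; the gripper's body (76 mm by 85 mm) begins 54 mm behind the grasp point. The pads swing forward as they close: fully open they stand 13 mm farther back than shut.
Start: joints at [1.225, 0.469, -0.049, 1.532, 0.024, 1.141, -0.082], TCP at [0.21, -0.641, 0.231] pointing down, gripper open.
Joint ranges: [-2.59, 2.59], [-0.33, 1.99], [-1.39, 1.29], [0.1, 2.45], [-1.04, 4.18], [0.21, 1.99], [-2.66, 2.66]. Speed limits (rad/s): [2.57, 2.57, 3.14, 3.14, 3.14, 3.14, 3.14].

## Interface

Orientations are given as a unit quaternion [w, x, y, z].
In Python, from workcell import * gives the robot as it stands.
- The arm moves only by the shell command python3 -m creep 'ROWS'. ROWS is JSON, a list of rows, each an object of numbers: "x", "y", "z": the shift along the tool's x, y, z scaled (see below); "ax", "ay", "az": the turn, a rotation vector about the tool's x, y, z scaled (see below); "claw": the closure, from -1 (fully open) to 1 (shut). A call has 1 to 5 rows; each row shifts and turns the commanded pose from where the row before left it, along the tool's axes as they then stand; what a row does not reach is not made up. The controller multiplies each number of a shift by 600 mm and each number of a turn by 360 degrees. A row lasts 1/8 s, in which the tool goes at most 62.5 mm and 10.7 degrees, less where a joint would pass 70% of its speed; a pose out of reach is approached as far as the arm can. A call with a number of a shift or a turn outside -1 to 1 is refused whole. A call with a gripper value outside its range is refused whole. The fingers move at their own pace and stop on an object; the grip force is fixed at half the most. Time passes only in rows, so rows that do not move let the fingers close. It gives the time, the measured TCP pose, the force, the opening and the grip force at its end, in the units of the state.
- state(): the state, without advancing time (a new reading comes with each control period).
- capture(name): name is "side" or "top"; returns a dict with "frame" (480x640x3 uint8, red, green, blue), "camera_matrix" (3x3 intrinsics, pixels), "k1" (the pictures are not rectified: a ray, as slopes to the right and down, at radius r is drawn at 1 + k1 r^2 times it, then the intrinsics apply), "rvec" (rotation vector, rad) and "tvec" (3), from world to camera coordinates, as OpenCV has them. Camera axes: x right, y down, z forward; pixel columns grow to the right and rows downward; lengths in m; the calibration is good to about 2 mm. A picture is of the moment at which its call begins. There is no depth.
- sign_off(): hands the job in; it is judged then, once.
The state is a dict: "clock": time; "joint_positions": joint angles; "joint_velocities": joint speeds; "effort": joint torques, N m; "position": TCP position; "orientation": TCP orientation; "contact_force": force on the tool from outside, world axes, zero at the start; "moment": the same for the moment, N m; "finger_gap": opening from 0.0 (shut) to 1.0 (fully open); "grasp_force": force on a finger pad.
Only numpy, scipy, OpenCV 4.12 (cv2) and the standard library are available. Lean on these libraries where they do the work, as an engineer would, in place of code of your own. Each camera call takes 0.05 s, during which the arm holds its last target. There are 200 camera calls.

## Working session

There is one attempt and no reset: what is moved stays moved. The work goes in short steps, Python scripts to look and compute and a shell command to move; the robot and the scene stay as the last step left them, time stands still between calls to the robot, and variables do not carry over. Pictures are saved under pics/ and viewed, at most 10 in all, crops included, and the job is handed in when it is done.

```bash
mkdir -p pics; ls; python3 - <<'E'
from workcell import *
import cv2,numpy as np
for n in("side","top"):
    c=capture(n); cv2.imwrite(f"pics/{n}0.png",c["frame"][:,:,::-1])
    print(n,c["camera_matrix"],c["k1"],c["rvec"],c["tvec"])
s=state();print(s["clock"],s["position"],s["orientation"],s["contact_force"],s["finger_gap"])
E
```

```text
pics
side [[527.83646747   0.         316.41273945]
 [  0.         527.83646747 240.98351811]
 [  0.           0.           1.        ]] 0.03873928455526175 [ 2.45174788 -0.14297361  0.05176189] [-0.61850886  0.11796407  1.36280006]
top [[520.95763183   0.         321.14284199]
 [  0.         520.95763183 248.08175378]
 [  0.           0.           1.        ]] 0.04801904340974133 [ 2.18767834 -2.14150423  0.1274609 ] [0.01864172 0.62634811 1.27125592]
0.1 [ 0.21016276 -0.64091166  0.23037156] [-8.51690420e-04  9.87474662e-01  1.57775291e-01 -1.54421302e-04] [ 0.67693726 -0.23608088 -0.69732942] 0.9975544919686419
```

View pics/side0.png

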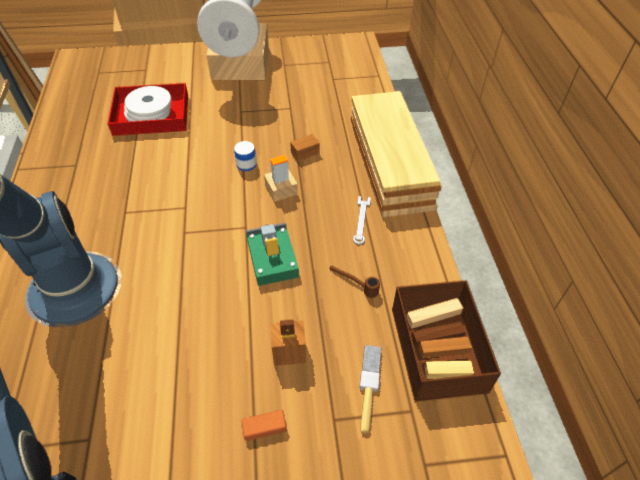

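View pics/top0.png

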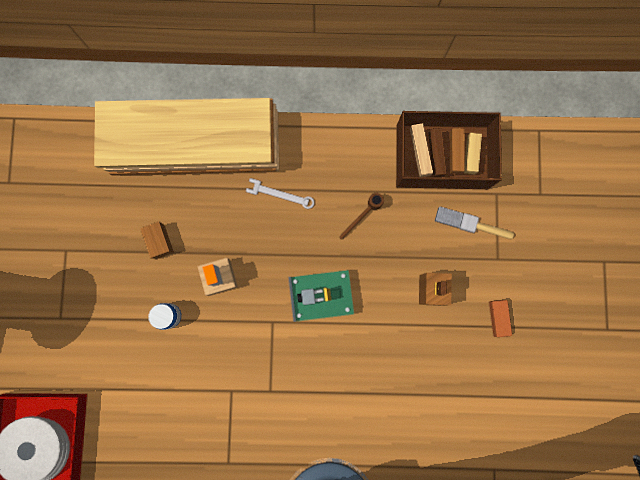

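The side and top views show the fence stand (top ~(216,275)), the jig (~(322,296)), the blade stand (~(437,288)) and the bystanders around them. I'll enlarge these areas.

```bash
python3 - <<'E'
import cv2,numpy as np
t=cv2.imread("pics/top0.png");s=cv2.imread("pics/side0.png")
R=lambda im,x,y,w,h,f:cv2.resize(im[y:y+h,x:x+w],None,fx=f,fy=f,interpolation=cv2.INTER_CUBIC)
# top: three 64x50... ; scale 4 for stands and jig
a=np.hstack([R(t,190,250,60,60,5),R(t,410,260,60,60,5)])
b=R(t,282,262,80,64,7)[:,:560]
c=np.zeros((300,800,3),np.uint8);c[:,:600]=a
cv2.imwrite("pics/tc.png",np.vstack([a,cv2.resize(R(t,280,266,80,40,1),(600,300),interpolation=cv2.INTER_CUBIC)]))
# tiles: top stand A (190,250)x5, top stand B (410,260)x5 ; bottom jig (280,266)x7.5
x=np.hstack([R(s,255,150,50,60,5),R(s,260,310,50,60,5)])
cv2.imwrite("pics/sc.png",np.hstack([np.vstack([R(s,255,150,50,60,5),R(s,265,310,50,60,5)]),R(s,240,215,66,75,8)[:600,:528]]))
E
```

```text
(no output)
```

View pics/tc.png

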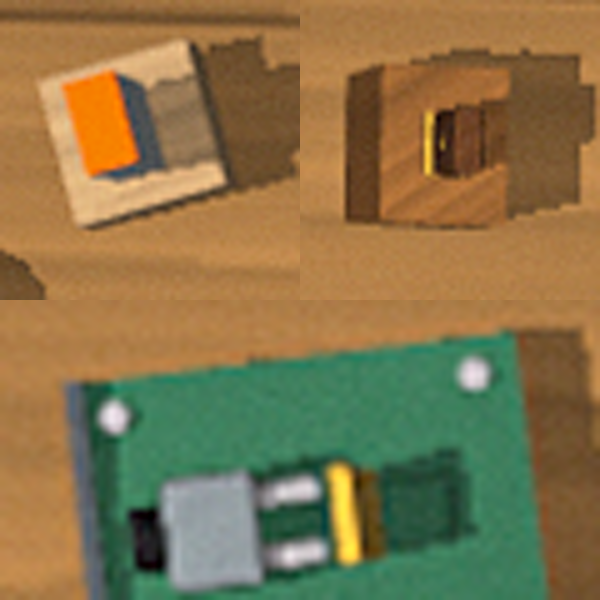

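View pics/sc.png

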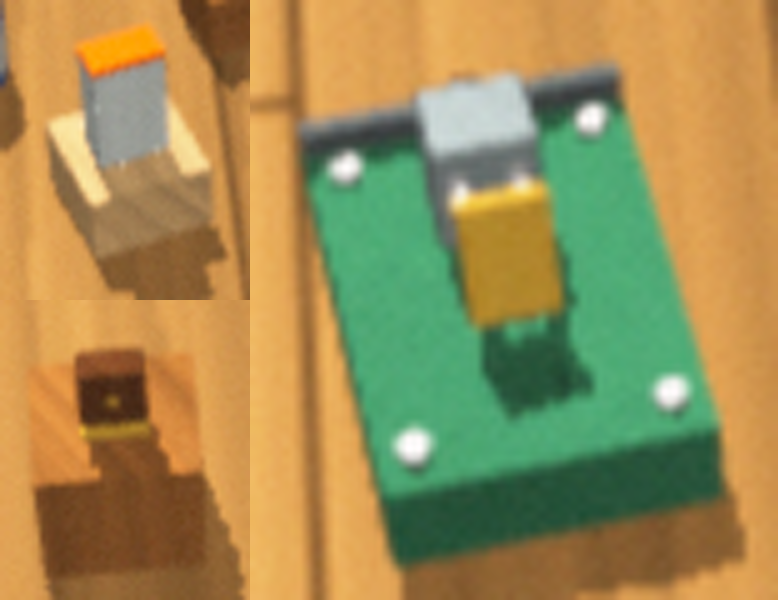

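The crops show: fence orange top edge turned ~15°, jig yaw ~-8° with the shoe towards image left (+y), blade handle nearly square. I'll fit the poses from the corners read off both views.

```bash
cat > h.py <<'E'
import cv2,numpy as np
from scipy.optimize import least_squares
from scipy.spatial.transform import Rotation as Ro
C={'side':([527.836,316.413,240.984],.038739,[2.45174788,-.14297361,.05176189],[-.61850886,.11796407,1.36280006]),
   'top':([520.958,321.143,248.082],.048019,[2.18767834,-2.14150423,.1274609],[.01864172,.62634811,1.27125592])}
def proj(cam,P):
    k,k1,r,t=C[cam];K=np.array([[k[0],0,k[1]],[0,k[0],k[2]],[0,0,1.]])
    return cv2.projectPoints(np.array(P,float).reshape(-1,1,3),np.array(r),np.array(t),K,np.array([k1,0,0,0.]))[0][:,0]
def w(p,L):
    L=np.array(L,float);c,s=np.cos(p[2]),np.sin(p[2])
    return np.c_[p[0]+c*L[:,0]-s*L[:,1],p[1]+s*L[:,0]+c*L[:,1],L[:,2]]
def fit(obs,p0,nextra=0,build=None):
    f=lambda p:np.concatenate([(proj(c,w(p,build(p,L) if build else L))-np.array(px)).ravel() for c,L,px in obs])
    r=least_squares(f,p0,loss='soft_l1');return r.x,f(r.x).reshape(-1,2)
E
cat > m.py <<'E'
from h import *
np.set_printoptions(precision=4,suppress=True)
z=.12;q=lambda a,b,z:[(a,b,z),(a,-b,z),(-a,-b,z),(-a,b,z)]
F=[('top',q(.022,.012,z),[(203,267),(212.6,264),(218,282.4),(208.4,285.4)]),
   ('side',q(.022,.012,z),[(286,155.4),(288,160),(272.6,165),(270.4,159)])]
x,r=fit(F,[.55,.25,.2]);print('fence',x);print(r.T)
G=[('top',q(.015,.007,.138),[(441.4,282),(447.4,282),(447.4,295),(441.4,295)]),
   ('side',q(.015,.007,.138),[(293.6,320),(294.2,324.6),(280.6,325.4),(280.4,320)]),
   ('top',[(.015,.01,.094),(-.015,.01,.094)],[(435,282),(435,295)])]
x,r=fit(G,[.5,-.25,0]);print('blade',x);print(r.T)
J=[('top',[(.055,-.05,.04),(-.055,-.05,.04)],[(348.7,270.3),(354,313)]),
   ('side',[(-.055,-.05,.04),(.055,-.05,.04),(-.055,-.05,0),(.055,-.05,0)],[(256.9,277.1),(298.5,268.75),(258.5,285.9),(299,277.1)])]
x,r=fit(J,[.5,0,0]);print('jig',x);print(r.T)
S=[('top',[(.015,0,.098),(-.015,0,.098)],[(327.5,288),(328.4,300.9)]),('side',[(-.015,0,.098),(.015,0,.098)],[(265.6,241.5),(277.4,238.7)])]
y,r=fit(S,[.5,0,0]);print('shoe',y);print(r.T)
c,s=np.cos(x[2]),np.sin(x[2]);d=y[:2]-x[:2];print('shoe in jig',c*d[0]+s*d[1],-s*d[0]+c*d[1])
E
python3 m.py
```

```text
fence [0.5492 0.2881 0.3076]
[[-0.0118  0.4037 -0.0572 -0.5061 -1.7045 -0.4971  0.3541 -0.5456]
 [-0.2483 -0.1563 -0.4248 -0.4846 -0.1801  0.4329 -0.1974  0.5088]]
blade [ 0.5286 -0.2508 -0.0258]
[[-0.2345 -0.0952 -0.3284 -0.4864 -0.282  -0.4728 -0.8568 -0.9567  0.5521
   0.2932]
 [-0.8179 -0.521  -0.3787 -0.68   -0.7305  0.3155  0.6348  0.3707  0.0499
  -0.2768]]
jig [0.5121 0.0046 0.1373]
[[-0.1231  0.0392 -0.3441  0.4745 -0.5987  0.3562]
 [-0.9074  0.6888  0.0171 -0.462   0.2157  0.2642]]
shoe [0.5095 0.0145 0.1177]
[[-0.4597 -0.1159 -0.2269 -0.3199]
 [-0.1948 -0.405   0.1639  0.8359]]
shoe in jig -0.0012437238594699138 0.010091597299583858
```

Shoe, fence and blade are fitted. The socket's location in the jig isn't given directly, so I'll do one contrast-stretched look at it with the predicted outline (-13 mm in jig y).

```bash
cat > o.py <<'E'
from h import *
t=cv2.imread("pics/top0.png");s=cv2.imread("pics/side0.png")
jig=[.5121,.0046,.13]
out=[]
for im,cam,x0,y0,n in((t,'top',318,276,34),(s,'side',260,236,34)):
    f=12;c=np.clip(im[y0:y0+n,x0:x0+n].astype(float)*1.6,0,255).astype(np.uint8)
    c=cv2.resize(c,None,fx=f,fy=f,interpolation=cv2.INTER_CUBIC)[:, :400]
    a=c.copy()
    for y,col in((-.013,(255,255,255)),(0,(0,0,255))):
      P=w(jig,[(i*.0107,y+j*.0107,.04) for i,j in((1,1),(1,-1),(-1,-1),(-1,1))])
      q=((proj(cam,P)-[x0,y0]+.5)*f).astype(int);cv2.polylines(a,[q],True,col,1)
    out.append(np.hstack([c,a])[:300])
cv2.imwrite("pics/o.png",np.vstack(out))
E
python3 o.py
```

```text
(no output)
```

View pics/o.png

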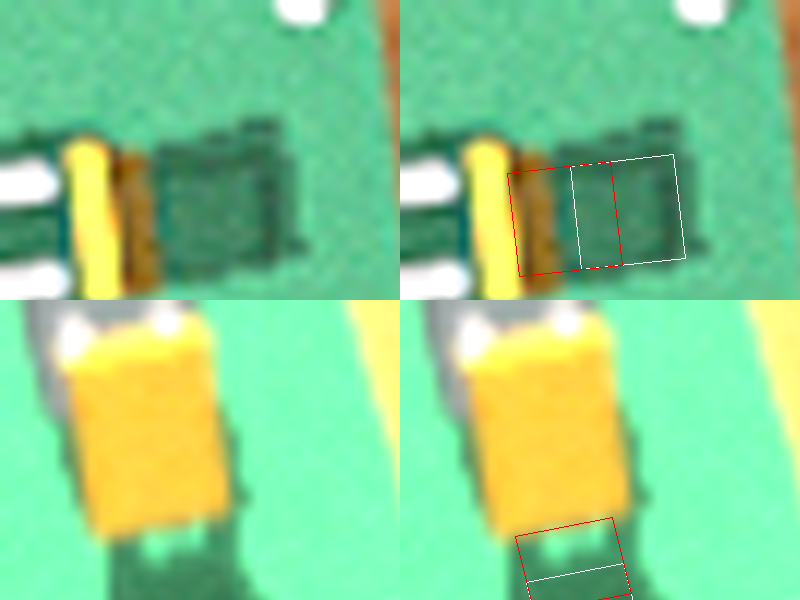

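The picture shows the socket: its chamfer outline in the top tile spans ~(158..280, 145..270), centred ~1.8 mm towards the shoe from the white prediction. So the socket is ≈ jig (0, -0.012), world ≈ (0.514, -0.007), yaw ≈ 0.13. Next I turn the tool.

```bash
cat >> h.py <<'E'
def go(x,y,z,yawy=None):
    "print rows' totals to bring TCP there; yawy: wanted world angle of tool y (mod pi), tool down"
    from workcell import state
    s=state();q=s["orientation"];R=Ro.from_quat([q[1],q[2],q[3],q[0]]);M=R.as_matrix()
    d=np.array([x,y,z])-s["position"]
    print('clock',s['clock'],'pos',np.round(s['position'],4),'F',np.round(s['contact_force'],1),'gap',round(s['finger_gap'],3),'j7',round(s['joint_positions'][6],2))
    print('shift/0.6',np.round(M.T@d/.6,4),'mm',np.round(M.T@d*1e3,1))
    if yawy is not None:
        a=np.arctan2(M[1,1],M[0,1]);a=yawy+np.pi*np.round((a-yawy)/np.pi)
        T=np.c_[[np.cos(a+np.pi/2),np.sin(a+np.pi/2),0],[np.cos(a),np.sin(a),0],[0,0,-1]]
        v=(R.inv()*Ro.from_matrix(T)).as_rotvec();print('turn/2pi',np.round(v/2/np.pi,4))
E
python3 -m creep '[{"az":-0.0276,"claw":-1},{"az":-0.0276,"claw":-1},{"az":-0.0276,"claw":-1},{"az":-0.0276,"claw":-1},{"az":-0.0276,"claw":-1}]'
python3 -m creep '[{"az":-0.0276,"claw":-1},{"az":-0.0276,"claw":-1},{"az":-0.0276,"claw":-1},{"az":-0.0276,"claw":-1},{"claw":-1}]'
python3 -c "
from h import *
go(.45,-.45,.24,.3);go(.549+.45-.21,.288+.45-.641,.25,.3)"
```

```text
clock 0.1 pos [ 0.2102 -0.6409  0.2304] F [ 0.7 -0.2 -0.7] gap 0.998 j7 -0.08
shift/0.6 [ 0.479  -0.1778 -0.0158] mm [ 287.4 -106.7   -9.5]
turn/2pi [-2.000e-04 -2.000e-04 -2.473e-01]
clock 0.1 pos [ 0.2102 -0.6409  0.2304] F [ 0.7 -0.2 -0.7] gap 0.998 j7 -0.08
shift/0.6 [ 1.2999 -0.8681 -0.0313] mm [ 780.  -520.8  -18.8]
turn/2pi [-2.000e-04 -2.000e-04 -2.473e-01]invalid input at $[0]: expected keys x, y, z, ax, ay, az, claw
invalid input at $[0]: expected keys x, y, z, ax, ay, az, claw
```

```bash

python3 -m creep '[{"x":0,"y":0,"z":0,"ax":0,"ay":0,"az":-0.0275,"claw":-1},{"x":0,"y":0,"z":0,"ax":0,"ay":0,"az":-0.0275,"claw":-1},{"x":0,"y":0,"z":0,"ax":0,"ay":0,"az":-0.0275,"claw":-1},{"x":0,"y":0,"z":0,"ax":0,"ay":0,"az":-0.0275,"claw":-1},{"x":0,"y":0,"z":0,"ax":0,"ay":0,"az":-0.0275,"claw":-1}]'
python3 -m creep '[{"x":0,"y":0,"z":0,"ax":0,"ay":0,"az":-0.0275,"claw":-1},{"x":0,"y":0,"z":0,"ax":0,"ay":0,"az":-0.0275,"claw":-1},{"x":0,"y":0,"z":0,"ax":0,"ay":0,"az":-0.0275,"claw":-1},{"x":0,"y":0,"z":0,"ax":0,"ay":0,"az":-0.0275,"claw":-1},{"x":0,"y":0,"z":0,"ax":0,"ay":0,"az":0,"claw":-1}]'
python3 -c "
from h import *
go(.45,-.45,.24,.3);go(.549,.288,.25,.3)"
```

```text
clock: 0.72
position: [0.2101, -0.6411, 0.2307]
orientation: [-0.001, 0.829, 0.559, 0.0]
contact_force: [-0.3, 0.2, -0.6]
finger_gap: 1.002
grasp_force: 0.0
clock: 1.35
position: [0.21, -0.6412, 0.2307]
orientation: [-0.0, 0.594, 0.805, 0.0]
contact_force: [-0.1, 0.1, 0.1]
finger_gap: 1.003
grasp_force: 0.0
clock 1.35 pos [ 0.21   -0.6412  0.2307] F [-0.1  0.1  0.1] gap 1.003 j7 1.33
shift/0.6 [ 0.1868  0.4761 -0.0151] mm [112.1 285.6  -9.1]
turn/2pi [ 0.0001 -0.0002 -0.0002]
clock 1.35 pos [ 0.21   -0.6412  0.2307] F [-0.1  0.1  0.1] gap 1.003 j7 1.33
shift/0.6 [ 1.3137  0.996  -0.0304] mm [788.2 597.6 -18.2]
turn/2pi [ 0.0001 -0.0002 -0.0002]
```

```bash

python3 -m creep '[{"x":0.0373,"y":0.095,"z":-0.003,"ax":0,"ay":0,"az":0,"claw":-1},{"x":0.0373,"y":0.095,"z":-0.003,"ax":0,"ay":0,"az":0,"claw":-1},{"x":0.0373,"y":0.095,"z":-0.003,"ax":0,"ay":0,"az":0,"claw":-1},{"x":0.0373,"y":0.095,"z":-0.003,"ax":0,"ay":0,"az":0,"claw":-1},{"x":0.0373,"y":0.095,"z":-0.003,"ax":0,"ay":0,"az":0,"claw":-1}]'
python3 -m creep '[{"x":0.0867,"y":0.04,"z":-0.001,"ax":0,"ay":0,"az":0,"claw":-1},{"x":0.0867,"y":0.04,"z":-0.001,"ax":0,"ay":0,"az":0,"claw":-1},{"x":0.0867,"y":0.04,"z":-0.001,"ax":0,"ay":0,"az":0,"claw":-1},{"x":0.0867,"y":0.04,"z":-0.001,"ax":0,"ay":0,"az":0,"claw":-1},{"x":0.0867,"y":0.04,"z":-0.001,"ax":0,"ay":0,"az":0,"claw":-1}]'
python3 -m creep '[{"x":0.0867,"y":0.04,"z":-0.001,"ax":0,"ay":0,"az":0,"claw":-1},{"x":0.0867,"y":0.04,"z":-0.001,"ax":0,"ay":0,"az":0,"claw":-1},{"x":0.0867,"y":0.04,"z":-0.001,"ax":0,"ay":0,"az":0,"claw":-1},{"x":0.0867,"y":0.04,"z":-0.001,"ax":0,"ay":0,"az":0,"claw":-1},{"x":0.0867,"y":0.04,"z":-0.001,"ax":0,"ay":0,"az":0,"claw":-1}]'
python3 -m creep '[{"x":0.0867,"y":0.04,"z":-0.001,"ax":0,"ay":0,"az":0,"claw":-1},{"x":0.0867,"y":0.04,"z":-0.001,"ax":0,"ay":0,"az":0,"claw":-1},{"x":0.0867,"y":0.04,"z":-0.001,"ax":0,"ay":0,"az":0,"claw":-1},{"x":0,"y":0,"z":0,"ax":0,"ay":0,"az":0,"claw":-1},{"x":0,"y":0,"z":0,"ax":0,"ay":0,"az":0,"claw":-1}]'
python3 -c "
from h import *
go(.549,.288,.25,.3);go(.549,.288,.084,.3)"
```

```text
clock: 1.98
position: [0.4505, -0.4487, 0.2404]
orientation: [0.0, 0.595, 0.804, -0.0]
contact_force: [1.0, 0.0, -0.7]
finger_gap: 1.001
grasp_force: 0.0
clock: 2.6
position: [0.4867, -0.1642, 0.2434]
orientation: [0.0, 0.594, 0.804, -0.0]
contact_force: [0.9, 0.3, -0.4]
finger_gap: 1.001
grasp_force: 0.0
clock: 3.22
position: [0.5243, 0.1195, 0.2463]
orientation: [0.0, 0.595, 0.804, -0.0]
contact_force: [0.6, -0.8, 1.0]
finger_gap: 1.0
grasp_force: 0.0
clock: 3.85
position: [0.5466, 0.2879, 0.2475]
orientation: [0.0, 0.594, 0.805, -0.001]
contact_force: [0.8, -0.6, 0.1]
finger_gap: 1.0
grasp_force: 0.0
clock 3.85 pos [0.5466 0.2879 0.2475] F [ 0.8 -0.6  0.1] gap 1.0 j7 -0.53
shift/0.6 [-0.001   0.0039 -0.0041] mm [-0.6  2.3 -2.5]
turn/2pi [-0.0002  0.0002 -0.0001]
clock 3.85 pos [0.5466 0.2879 0.2475] F [ 0.8 -0.6  0.1] gap 1.0 j7 -0.53
shift/0.6 [-0.0007  0.0041  0.2726] mm [ -0.4   2.5 163.5]
turn/2pi [-0.0002  0.0002 -0.0001]
```

```bash

python3 -m creep '[{"x":-0.0007,"y":0.004,"z":0.068,"ax":0,"ay":0,"az":0,"claw":-1},{"x":0,"y":0,"z":0.068,"ax":0,"ay":0,"az":0,"claw":-1},{"x":0,"y":0,"z":0.068,"ax":0,"ay":0,"az":0,"claw":-1},{"x":0,"y":0,"z":0.068,"ax":0,"ay":0,"az":0,"claw":-1},{"x":0,"y":0,"z":0,"ax":0,"ay":0,"az":0,"claw":-1}]'
python3 -c "
from h import *
go(.549,.288,.084,.3)
from workcell import capture
for n,(a,b) in (('top',(160,230)),('side',(220,110))):
    f=capture(n)['frame'][:,:,::-1][b:b+100,a:a+130];cv2.imwrite(f'pics/g_{n}.png',f)
a=[cv2.resize(cv2.imread(f'pics/g_{n}.png'),None,fx=6,fy=6,interpolation=2)[150:450] for n in('top','side')]
cv2.imwrite('pics/g.png',np.vstack(a))"
```

```text
clock: 4.47
position: [0.5479, 0.2848, 0.082]
orientation: [-0.001, 0.595, 0.804, -0.004]
contact_force: [0.6, -0.5, -0.0]
finger_gap: 0.999
grasp_force: 0.0
clock 4.475 pos [0.5479 0.2848 0.082 ] F [ 0.6 -0.5 -0. ] gap 0.999 j7 -0.65
shift/0.6 [ 0.0046  0.0033 -0.0034] mm [ 2.8  2.  -2. ]
turn/2pi [-0.0011  0.0005 -0.0004]
```

View pics/g.png

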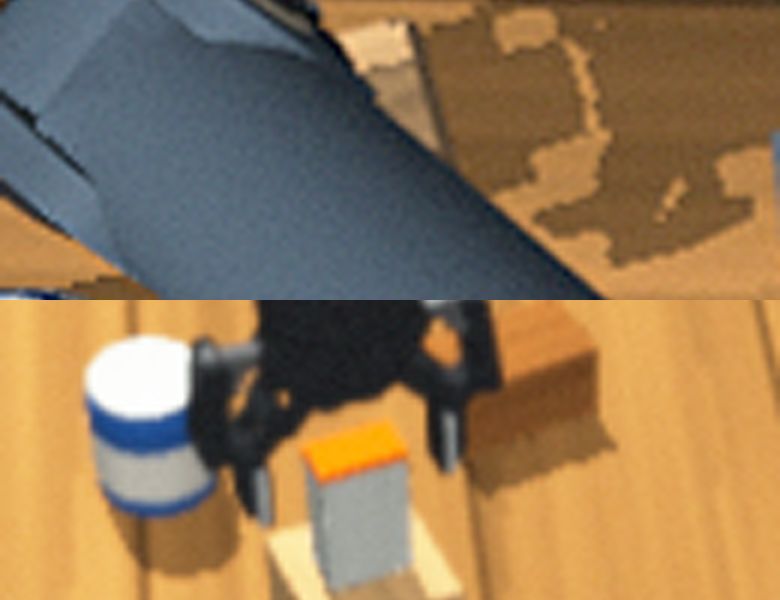

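Side tile: the finger pads at ~(262,500) and (447,445) straddle the plate centrally, clear of the tin. I'll correct 3 mm and close.

```bash

python3 -m creep '[{"x":0.0046,"y":0.002,"z":-0.003,"ax":-0.001,"ay":0.0005,"az":0,"claw":-1},{"x":0,"y":0,"z":0,"ax":0,"ay":0,"az":0,"claw":1},{"x":0,"y":0,"z":0,"ax":0,"ay":0,"az":0,"claw":1},{"x":0,"y":0,"z":0,"ax":0,"ay":0,"az":0,"claw":1},{"x":0,"y":0,"z":0,"ax":0,"ay":0,"az":0,"claw":1}]'
python3 -m creep '[{"x":0,"y":0,"z":0,"ax":0,"ay":0,"az":0,"claw":1},{"x":0,"y":0,"z":0,"ax":0,"ay":0,"az":0,"claw":1},{"x":0,"y":0,"z":0,"ax":0,"ay":0,"az":0,"claw":1},{"x":0,"y":0,"z":0,"ax":0,"ay":0,"az":0,"claw":1},{"x":0,"y":0,"z":0,"ax":0,"ay":0,"az":0,"claw":1}]'
python3 -c "
from h import *
go(.549,.288,.184,.132)"
```

```text
clock: 5.2
position: [0.55, 0.2919, 0.0876]
orientation: [0.001, 0.593, 0.805, 0.004]
contact_force: [1.2, 0.7, 6.0]
finger_gap: 0.507
grasp_force: 60.8
clock: 5.82
position: [0.55, 0.2919, 0.0875]
orientation: [0.001, 0.593, 0.805, 0.004]
contact_force: [0.6, 0.1, 5.6]
finger_gap: 0.502
grasp_force: 60.8
clock 5.825 pos [0.55   0.2919 0.0875] F [0.6 0.1 5.6] gap 0.502 j7 -0.65
shift/0.6 [-0.0052 -0.0023 -0.1608] mm [ -3.1  -1.4 -96.5]
turn/2pi [ 0.0012 -0.0006  0.0269]
```

```bash

python3 -m creep '[{"x":0,"y":0,"z":-0.05,"ax":0,"ay":0,"az":0,"claw":1},{"x":0,"y":0,"z":-0.05,"ax":0,"ay":0,"az":0,"claw":1},{"x":0,"y":0,"z":-0.05,"ax":0,"ay":0,"az":0,"claw":1},{"x":0,"y":0,"z":-0.055,"ax":0.0012,"ay":-0.0006,"az":0.0269,"claw":1},{"x":0,"y":0,"z":0,"ax":0,"ay":0,"az":0,"claw":1}]'
python3 -m creep '[{"x":0,"y":0,"z":0,"ax":0,"ay":0,"az":0,"claw":1},{"x":0,"y":0,"z":0,"ax":0,"ay":0,"az":0,"claw":1}]'
python3 -c "
from h import *
go(.514,-.007,.21,.132)"
```

```text
clock: 6.45
position: [0.5496, 0.292, 0.2113]
orientation: [0.0, 0.658, 0.753, 0.001]
contact_force: [0.5, 0.8, -2.9]
finger_gap: 0.509
grasp_force: 64.8
clock: 6.7
position: [0.5479, 0.2902, 0.2074]
orientation: [-0.001, 0.658, 0.753, -0.002]
contact_force: [-0.1, 0.3, -3.6]
finger_gap: 0.507
grasp_force: 64.8
clock 6.7 pos [0.5479 0.2902 0.2074] F [-0.1  0.3 -3.6] gap 0.507 j7 -0.71
shift/0.6 [-0.4834 -0.1219 -0.0028] mm [-290.   -73.1   -1.7]
turn/2pi [-0.0008  0.0003  0.0002]
```

```bash

python3 -m creep '[{"x":-0.0967,"y":-0.0244,"z":-0.0005,"ax":0,"ay":0,"az":0,"claw":1},{"x":-0.0967,"y":-0.0244,"z":-0.0005,"ax":0,"ay":0,"az":0,"claw":1},{"x":-0.0967,"y":-0.0244,"z":-0.0005,"ax":0,"ay":0,"az":0,"claw":1},{"x":-0.0967,"y":-0.0244,"z":-0.0005,"ax":0,"ay":0,"az":0,"claw":1},{"x":-0.0967,"y":-0.0244,"z":-0.0005,"ax":0,"ay":0,"az":0,"claw":1}]'
python3 -m creep '[{"x":0,"y":0,"z":0,"ax":0,"ay":0,"az":0,"claw":1},{"x":0,"y":0,"z":0,"ax":0,"ay":0,"az":0,"claw":1},{"x":0,"y":0,"z":0,"ax":0,"ay":0,"az":0,"claw":1},{"x":0,"y":0,"z":0,"ax":0,"ay":0,"az":0,"claw":1}]'
python3 -c "
from h import *
go(.514,-.007,.21,.132)
from workcell import capture
s=capture('side')['frame'][:,:,::-1];t=capture('top')['frame'][:,:,::-1]
cv2.imwrite('pics/s1.png',s);cv2.imwrite('pics/t1.png',t)
R=lambda im,x,y,f:cv2.resize(im[y:y+75,x:x+100],None,fx=f,fy=f,interpolation=2)
a=R(s,225,205,8); b=R(t,275,240,2)
cv2.imwrite('pics/h.png',a)"
```

```text
clock: 7.32
position: [0.5135, -0.0082, 0.2104]
orientation: [-0.001, 0.659, 0.753, -0.001]
contact_force: [1.2, -0.4, -3.0]
finger_gap: 0.507
grasp_force: 64.6
clock: 7.82
position: [0.5145, -0.0046, 0.2113]
orientation: [-0.001, 0.658, 0.753, -0.001]
contact_force: [-0.3, -0.9, -3.6]
finger_gap: 0.505
grasp_force: 64.6
clock 7.825 pos [ 0.5145 -0.0046  0.2113] F [-0.3 -0.9 -3.6] gap 0.505 j7 -0.14
shift/0.6 [-0.0038 -0.0014  0.0021] mm [-2.3 -0.8  1.3]
turn/2pi [-0.0003 -0.      0.0005]
```

View pics/h.png

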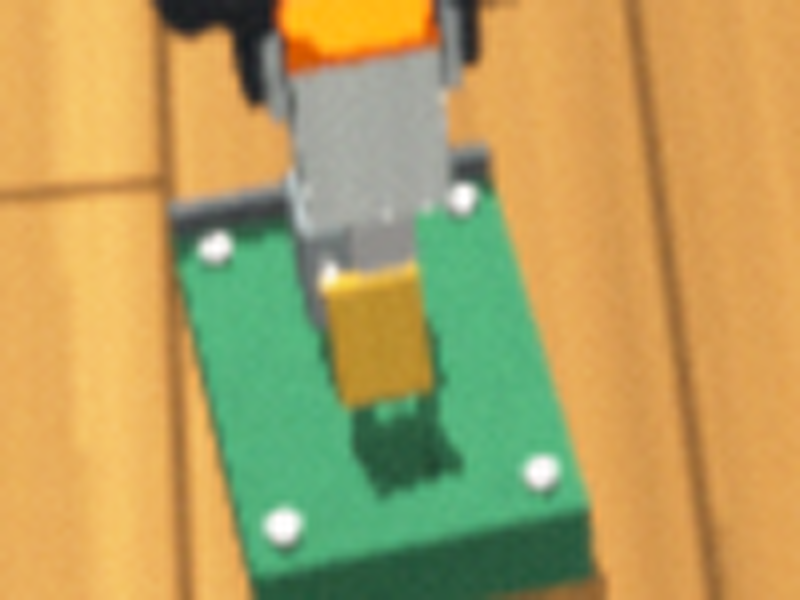

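Side crop: the gripped plate hangs behind the shoe; its lower front corners are at (305,237) and (450,208), the shank edges at x≈353 and 415, and the shoe's top edge at (322,290)-(418,265). Fit the fence pose in hand.

```bash
python3 -c "
from h import *
np.set_printoptions(precision=4,suppress=True)
px=lambda l:[(225+a/8-.44,205+b/8-.44) for a,b in l]
zb=.2113+.0155-.058
O=[('side',[(-.022,-.012,zb),(.022,-.012,zb)],px([(305,237),(450,208)])),('side',[(-.01,-.01,zb),(.01,-.01,zb)],px([(353,229),(415,219)]))]
x,r=fit(O,[.514,0,.13]);print(x,r)
O2=[('side',[(-.022,-.012,zb+.075),(.022,-.012,zb+.075)],px([(288,58),(437,28)]))]
print(fit(O2,[.514,0,.13])[0])
J=[('side',[(-.055,-.05,.04),(.055,-.05,.04)],px([(252,578),(585,505)]))]
print('jig',fit(J,[.51,0,.13])[0])
S=[('side',[(-.015,0,.098),(.015,0,.098)],px([(322,290),(418,267)]))]
print('shoe',fit(S,[.51,0,.13])[0])
print(proj('side',[(.514,-.007,.1688),(.514,-.005,.1688),(.514,-.007,.1708)]))
"
```

```text
[ 0.5128 -0.0084  0.1308] [[ 0.4419  0.3123]
 [ 0.4775  0.4889]
 [-0.7431 -0.2548]
 [-0.246  -0.5691]]
[ 0.5123 -0.0037  0.1572]
jig [0.5093 0.0063 0.1515]
shoe [0.5087 0.0186 0.1855]
[[271.7412 228.572 ]
 [271.6884 227.944 ]
 [271.6868 228.0275]]
```

```bash

python3 -m creep '[{"x":-0.001,"y":-0.0012,"z":0.0375,"ax":0,"ay":0,"az":0,"claw":1},{"x":0,"y":0,"z":0.0375,"ax":0,"ay":0,"az":0,"claw":1},{"x":0,"y":0,"z":0.0375,"ax":0,"ay":0,"az":0,"claw":1},{"x":0,"y":0,"z":0.0375,"ax":0,"ay":0,"az":0,"claw":1},{"x":0,"y":0,"z":0,"ax":0,"ay":0,"az":0,"claw":1}]'
python3 -m creep '[{"x":0,"y":0,"z":0,"ax":0,"ay":0,"az":0,"claw":1},{"x":0,"y":0,"z":0,"ax":0,"ay":0,"az":0,"claw":1},{"x":0,"y":0,"z":0,"ax":0,"ay":0,"az":0,"claw":1},{"x":0,"y":0,"z":0,"ax":0,"ay":0,"az":0,"claw":1}]'
python3 -c "
from h import *
go(.513,-.006,.0825,.132)
from workcell import capture
s=capture('side')['frame'][:,:,::-1];t=capture('top')['frame'][:,:,::-1]
cv2.imwrite('pics/s2.png',s);cv2.imwrite('pics/t2.png',t)
R=lambda im,x,y,f:cv2.resize(im[y:y+60,x:x+80],None,fx=f,fy=f,interpolation=2)
cv2.imwrite('pics/i.png',R(s,235,220,10))"
```

```text
clock: 8.55
position: [0.5125, -0.0066, 0.12]
orientation: [-0.002, 0.659, 0.753, -0.002]
contact_force: [-0.2, 0.1, -3.3]
finger_gap: 0.507
grasp_force: 64.4
clock: 9.05
position: [0.5139, -0.007, 0.1218]
orientation: [-0.0, 0.659, 0.752, -0.0]
contact_force: [-0.2, 0.1, -3.3]
finger_gap: 0.509
grasp_force: 64.4
clock 9.05 pos [ 0.5139 -0.007   0.1218] F [-0.2  0.1 -3.3] gap 0.509 j7 -0.24
shift/0.6 [ 0.0019 -0.0013  0.0655] mm [ 1.1 -0.8 39.3]
turn/2pi [-0.0001  0.0001 -0.    ]
```

View pics/i.png

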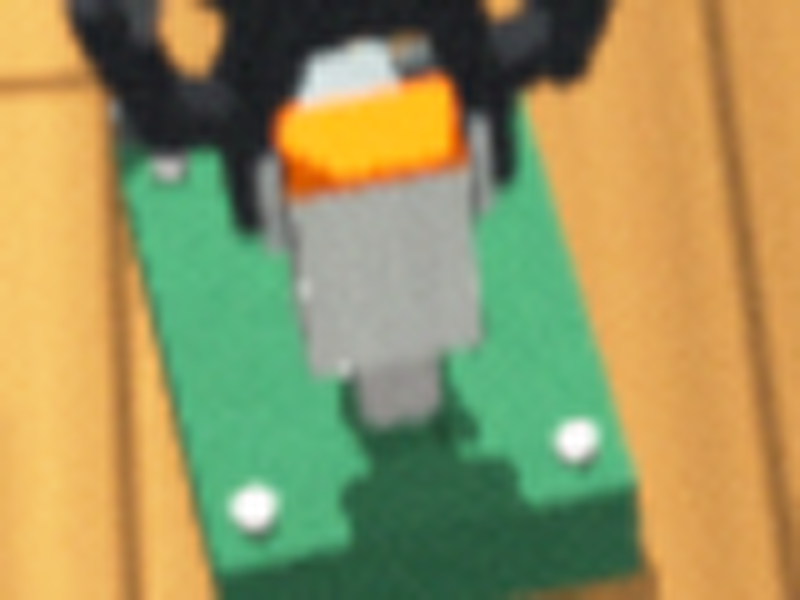

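Side crop: the shank end (365..435, ~418) lies on the jig's mid-line (expected x≈400). Insert.

```bash

python3 -m creep '[{"x":0,"y":0,"z":0.0125,"ax":0,"ay":0,"az":0,"claw":1},{"x":0,"y":0,"z":0.0125,"ax":0,"ay":0,"az":0,"claw":1},{"x":0,"y":0,"z":0,"ax":0,"ay":0,"az":0,"claw":1},{"x":0,"y":0,"z":0,"ax":0,"ay":0,"az":0,"claw":1}]'
python3 -m creep '[{"x":0,"y":0,"z":0.006,"ax":0,"ay":0,"az":0,"claw":1},{"x":0,"y":0,"z":0,"ax":0,"ay":0,"az":0,"claw":1},{"x":0,"y":0,"z":0,"ax":0,"ay":0,"az":0,"claw":1}]'
```

```text
clock: 9.65
position: [0.5134, -0.0058, 0.1059]
orientation: [-0.001, 0.659, 0.752, -0.0]
contact_force: [1.2, 4.1, -6.1]
finger_gap: 0.502
grasp_force: 64.4
clock: 10.02
position: [0.5138, -0.0056, 0.1028]
orientation: [-0.001, 0.659, 0.752, 0.0]
contact_force: [-0.2, 4.9, -4.6]
finger_gap: 0.504
grasp_force: 64.5
```

The foot is about 10 mm in; the force of 5 N towards +y says to ease in +y. Continue.

```bash

python3 -m creep '[{"x":0.0025,"y":0,"z":0.006,"ax":0,"ay":0,"az":0,"claw":1},{"x":0,"y":0,"z":0.006,"ax":0,"ay":0,"az":0,"claw":1},{"x":0,"y":0,"z":0.006,"ax":0,"ay":0,"az":0,"claw":1},{"x":0,"y":0,"z":0,"ax":0,"ay":0,"az":0,"claw":1},{"x":0,"y":0,"z":0,"ax":0,"ay":0,"az":0,"claw":1}]'
python3 -m creep '[{"x":0,"y":0,"z":0.006,"ax":0,"ay":0,"az":0,"claw":1},{"x":0,"y":0,"z":0.004,"ax":0,"ay":0,"az":0,"claw":1},{"x":0,"y":0,"z":0,"ax":0,"ay":0,"az":0,"claw":1},{"x":0,"y":0,"z":0,"ax":0,"ay":0,"az":0,"claw":1}]'
python3 -c "
from h import *
go(.513,-.006,.0825,.132)"
```

```text
clock: 10.65
position: [0.5135, -0.0054, 0.0916]
orientation: [-0.001, 0.659, 0.752, -0.0]
contact_force: [1.9, 4.1, -5.9]
finger_gap: 0.503
grasp_force: 64.4
clock: 11.15
position: [0.5135, -0.0053, 0.0858]
orientation: [-0.0, 0.659, 0.752, -0.0]
contact_force: [0.1, 6.1, -4.5]
finger_gap: 0.507
grasp_force: 64.6
clock 11.15 pos [ 0.5135 -0.0053  0.0858] F [ 0.1  6.1 -4.5] gap 0.507 j7 -0.28
shift/0.6 [-0.001  -0.001   0.0056] mm [-0.6 -0.6  3.3]
turn/2pi [-0.0002  0.      0.    ]
```

```bash

python3 -m creep '[{"x":0.0015,"y":0,"z":0.004,"ax":0,"ay":0,"az":0,"claw":1},{"x":0,"y":0,"z":0,"ax":0,"ay":0,"az":0,"claw":1},{"x":0,"y":0,"z":0,"ax":0,"ay":0,"az":0,"claw":1},{"x":0,"y":0,"z":0,"ax":0,"ay":0,"az":0,"claw":1}]'
python3 -m creep '[{"x":0,"y":0,"z":0.004,"ax":0,"ay":0,"az":0,"claw":1},{"x":0,"y":0,"z":0,"ax":0,"ay":0,"az":0,"claw":1},{"x":0,"y":0,"z":0,"ax":0,"ay":0,"az":0,"claw":1},{"x":0,"y":0,"z":0,"ax":0,"ay":0,"az":0,"claw":1}]'

```

```text
clock: 11.65
position: [0.5135, -0.0051, 0.0835]
orientation: [-0.0, 0.659, 0.752, -0.001]
contact_force: [0.7, 2.3, -3.7]
finger_gap: 0.505
grasp_force: 64.5
clock: 12.15
position: [0.5136, -0.005, 0.0824]
orientation: [0.0, 0.659, 0.752, -0.001]
contact_force: [-2.3, 1.2, 6.5]
finger_gap: 0.505
grasp_force: 65.7
```

Seated at the expected height with ~10 N. Release and retreat.

```bash

python3 -m creep '[{"x":0,"y":0,"z":-0.002,"ax":0,"ay":0,"az":0,"claw":-1},{"x":0,"y":0,"z":0,"ax":0,"ay":0,"az":0,"claw":-1},{"x":0,"y":0,"z":0,"ax":0,"ay":0,"az":0,"claw":-1},{"x":0,"y":0,"z":0,"ax":0,"ay":0,"az":0,"claw":-1},{"x":0,"y":0,"z":0,"ax":0,"ay":0,"az":0,"claw":-1}]'
python3 -m creep '[{"x":0,"y":0,"z":-0.06,"ax":0,"ay":0,"az":0,"claw":-1},{"x":0,"y":0,"z":-0.08,"ax":0,"ay":0,"az":0,"claw":-1},{"x":0,"y":0,"z":-0.08,"ax":0,"ay":0,"az":0.026,"claw":-1},{"x":0,"y":0,"z":-0.02,"ax":0,"ay":0,"az":0,"claw":-1},{"x":0,"y":0,"z":0,"ax":0,"ay":0,"az":0,"claw":-1}]'
python3 -c "
from h import *
go(.5286,-.2508,.21,-.026)"
```

```text
clock: 12.78
position: [0.5133, -0.0046, 0.0823]
orientation: [-0.0, 0.659, 0.752, -0.001]
contact_force: [0.7, 0.7, -0.3]
finger_gap: 1.003
grasp_force: 0.0
clock: 13.4
position: [0.5137, -0.0045, 0.2267]
orientation: [0.0, 0.718, 0.696, -0.0]
contact_force: [-0.2, 0.5, 0.4]
finger_gap: 1.002
grasp_force: 0.0
clock 13.4 pos [ 0.5137 -0.0045  0.2267] F [-0.2  0.5  0.4] gap 1.002 j7 -0.29
shift/0.6 [-0.4095  0.0374  0.0282] mm [-245.7   22.4   16.9]
turn/2pi [-0.0001  0.0002 -0.0007]
```

```bash

python3 -m creep '[{"x":-0.082,"y":0.0075,"z":0.002,"ax":0,"ay":0,"az":0,"claw":-1},{"x":-0.082,"y":0.0075,"z":0.006,"ax":0,"ay":0,"az":0,"claw":-1},{"x":-0.082,"y":0.0075,"z":0.006,"ax":0,"ay":0,"az":0,"claw":-1},{"x":-0.082,"y":0.0075,"z":0.007,"ax":0,"ay":0,"az":0,"claw":-1},{"x":-0.0815,"y":0.0075,"z":0.007,"ax":0,"ay":0,"az":0,"claw":-1}]'
python3 -m creep '[{"x":0,"y":0,"z":0,"ax":0,"ay":0,"az":0,"claw":-1},{"x":0,"y":0,"z":0,"ax":0,"ay":0,"az":0,"claw":-1},{"x":0,"y":0,"z":0,"ax":0,"ay":0,"az":0,"claw":-1}]'
python3 -c "
from h import *
go(.5286,-.2508,.100,-.026)
from workcell import capture
s=capture('side')['frame'][:,:,::-1];t=capture('top')['frame'][:,:,::-1]
cv2.imwrite('pics/s3.png',s);cv2.imwrite('pics/t3.png',t)
R=lambda im,x,y,f:cv2.resize(im[y:y+75,x:x+50],None,fx=f,fy=f,interpolation=2)
cv2.imwrite('pics/k.png',np.hstack([R(t,305,265,8),R(s,250,205,8)]))"
```

```text
clock: 14.02
position: [0.5271, -0.252, 0.2071]
orientation: [-0.002, 0.718, 0.696, -0.001]
contact_force: [0.6, -0.4, -0.3]
finger_gap: 0.994
grasp_force: 0.0
clock: 14.4
position: [0.5283, -0.2488, 0.2091]
orientation: [-0.001, 0.717, 0.697, -0.001]
contact_force: [-0.6, 0.3, 0.1]
finger_gap: 0.999
grasp_force: 0.0
clock 14.4 pos [ 0.5283 -0.2488  0.2091] F [-0.6  0.3  0.1] gap 0.999 j7 0.14
shift/0.6 [-0.0034  0.001   0.1818] mm [ -2.1   0.6 109.1]
turn/2pi [-0.0004 -0.0001 -0.0004]
```

View pics/k.png

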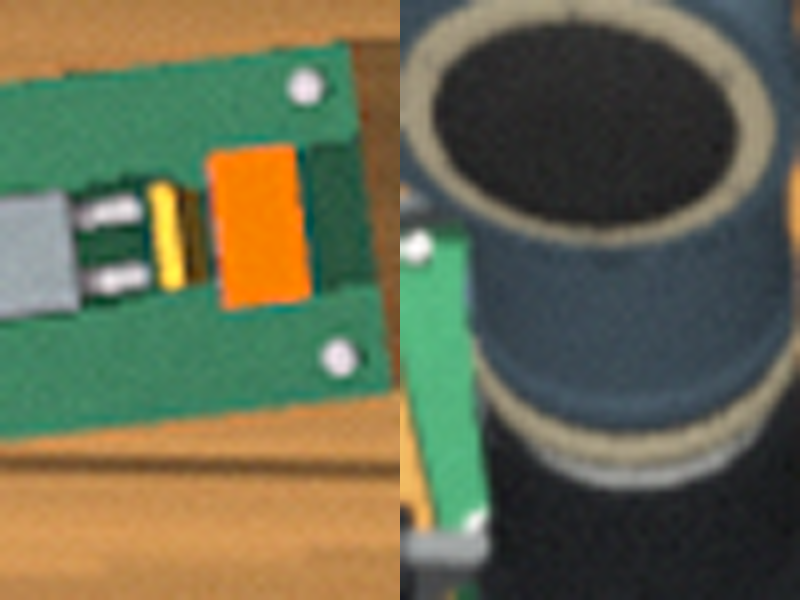

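Top tile: fence upright in the socket, orange edge corners (208,153),(297,145),(311,298),(225,308), parallel to the shoe's edge (172,185)-(186,285). Compute the gap and descend to the blade.

```bash
python3 -c "
from h import *
np.set_printoptions(precision=4,suppress=True)
px=lambda l:[(305+a/8-.44,265+b/8-.44) for a,b in l]
F=[('top',[(.022,.012,.115),(.022,-.012,.115),(-.022,-.012,.115),(-.022,.012,.115)],px([(208,153),(297,145),(311,298),(225,308)]))]
x,r=fit(F,[.514,0,.13]);print('fence',x);print(r.T)
S=[('top',[(.015,0,.098),(-.015,0,.098)],px([(172,185),(186,285)]))]
y,r=fit(S,[.51,0,.13]);print('shoe',y);print(r.T)
c,s=np.cos(x[2]),np.sin(x[2]);d=y[:2]-x[:2];print('shoe rel fence',c*d[0]+s*d[1],-s*d[0]+c*d[1])
"
python3 -m creep '[{"x":-0.0035,"y":0.001,"z":0.045,"ax":0,"ay":0,"az":0,"claw":-1},{"x":0,"y":0,"z":0.045,"ax":0,"ay":0,"az":0,"claw":-1},{"x":0,"y":0,"z":0.045,"ax":0,"ay":0,"az":0,"claw":-1},{"x":0,"y":0,"z":0.045,"ax":0,"ay":0,"az":0,"claw":-1},{"x":0,"y":0,"z":0,"ax":0,"ay":0,"az":0,"claw":-1}]'
python3 -m creep '[{"x":0,"y":0,"z":0,"ax":0,"ay":0,"az":0,"claw":-1},{"x":0,"y":0,"z":0,"ax":0,"ay":0,"az":0,"claw":-1},{"x":0,"y":0,"z":0,"ax":0,"ay":0,"az":0,"claw":-1}]'
python3 -c "
from h import *
go(.5286,-.2508,.100,-.026)
from workcell import capture
s=capture('side')['frame'][:,:,::-1]
cv2.imwrite('pics/s4.png',cv2.resize(s[280:380,235:335],None,fx=6,fy=6,interpolation=2))"
```

```text
fence [ 0.5126 -0.0072  0.1193]
[[ 0.4634 -0.4447 -0.2522  0.2366]
 [ 0.1988  0.1943 -0.0799 -0.3157]]
shoe [0.5099 0.0162 0.1594]
[[-0.0088  0.0088]
 [-0.0634  0.063 ]]
shoe rel fence 9.853077655766485e-05 0.02351468240864215
clock: 15.12
position: [0.5274, -0.2517, 0.1001]
orientation: [-0.002, 0.718, 0.696, -0.001]
contact_force: [0.4, 0.5, 0.7]
finger_gap: 0.998
grasp_force: 0.0
clock: 15.5
position: [0.5293, -0.2531, 0.1027]
orientation: [0.001, 0.718, 0.696, -0.0]
contact_force: [1.2, 0.4, 0.2]
finger_gap: 0.998
grasp_force: 0.0
clock 15.5 pos [ 0.5293 -0.2531  0.1027] F [1.2 0.4 0.2] gap 0.998 j7 0.07
shift/0.6 [ 0.0039 -0.0012  0.0045] mm [ 2.3 -0.7  2.7]
turn/2pi [ 0.      0.0002 -0.0008]
```

View pics/s4.png

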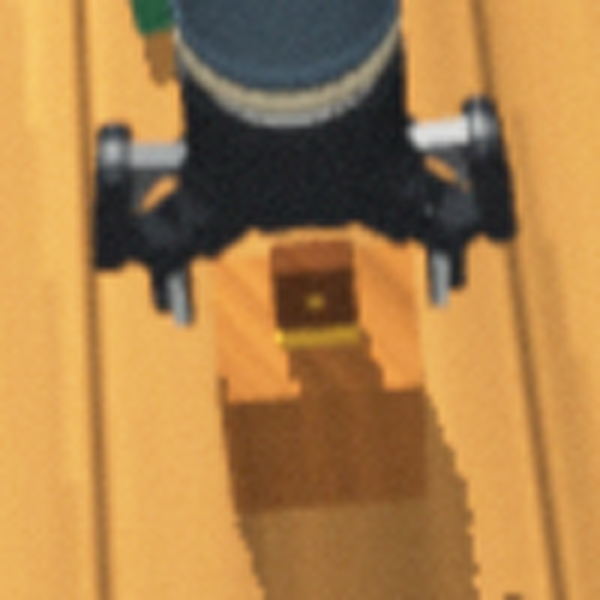

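Crop: the fingers (pads at (180,310) and (440,290)) straddle the handle (273–355) centrally. Grip.

```bash

python3 -m creep '[{"x":0.0038,"y":-0.001,"z":0.003,"ax":0,"ay":0,"az":0,"claw":-1},{"x":0,"y":0,"z":0,"ax":0,"ay":0,"az":0,"claw":-1},{"x":0,"y":0,"z":0,"ax":0,"ay":0,"az":0,"claw":1},{"x":0,"y":0,"z":0,"ax":0,"ay":0,"az":0,"claw":1},{"x":0,"y":0,"z":0,"ax":0,"ay":0,"az":0,"claw":1}]'
python3 -m creep '[{"x":0,"y":0,"z":0,"ax":0,"ay":0,"az":0,"claw":1},{"x":0,"y":0,"z":0,"ax":0,"ay":0,"az":0,"claw":1},{"x":0,"y":0,"z":0,"ax":0,"ay":0,"az":0,"claw":1},{"x":0,"y":0,"z":0,"ax":0,"ay":0,"az":0,"claw":1},{"x":0,"y":0,"z":0,"ax":0,"ay":0,"az":0,"claw":1}]'
python3 -c "
from h import *
go(.5286,-.2508,.23,-.026)"
```

```text
clock: 16.18
position: [0.5283, -0.2507, 0.0999]
orientation: [-0.0, 0.718, 0.696, -0.001]
contact_force: [0.9, -0.5, 0.6]
finger_gap: 0.377
grasp_force: 0.2
clock: 16.8
position: [0.5288, -0.2507, 0.1001]
orientation: [0.0, 0.718, 0.696, -0.0]
contact_force: [2.2, -0.9, 0.9]
finger_gap: 0.342
grasp_force: 59.4
clock 16.8 pos [ 0.5288 -0.2507  0.1001] F [ 2.2 -0.9  0.9] gap 0.342 j7 0.07
shift/0.6 [-0.0003 -0.0003 -0.2164] mm [  -0.2   -0.2 -129.9]
turn/2pi [-0.      0.0001 -0.0008]
```

```bash

python3 -m creep '[{"x":0,"y":0,"z":-0.05,"ax":0,"ay":0,"az":0,"claw":1},{"x":0,"y":0,"z":-0.07,"ax":0,"ay":0,"az":0,"claw":1},{"x":0,"y":0,"z":-0.07,"ax":0,"ay":0,"az":0,"claw":1},{"x":0,"y":0,"z":-0.06,"ax":0,"ay":0,"az":-0.025,"claw":1},{"x":0,"y":0,"z":0,"ax":0,"ay":0,"az":0,"claw":1}]'
python3 -m creep '[{"x":0,"y":0,"z":0,"ax":0,"ay":0,"az":0,"claw":1},{"x":0,"y":0,"z":0,"ax":0,"ay":0,"az":0,"claw":1},{"x":0,"y":0,"z":0,"ax":0,"ay":0,"az":0,"claw":1}]'
python3 -c "
from h import *
go(.5105,.0092,.25,.13)"
```

```text
clock: 17.42
position: [0.5289, -0.2508, 0.2522]
orientation: [0.001, 0.661, 0.75, -0.001]
contact_force: [-0.2, -0.5, -1.0]
finger_gap: 0.342
grasp_force: 62.0
clock: 17.8
position: [0.5277, -0.2504, 0.2486]
orientation: [-0.002, 0.661, 0.75, -0.001]
contact_force: [0.4, -0.4, -1.2]
finger_gap: 0.34
grasp_force: 62.0
clock 17.8 pos [ 0.5277 -0.2504  0.2486] F [ 0.4 -0.4 -1.2] gap 0.34 j7 0.31
shift/0.6 [ 0.4328  0.0257 -0.0019] mm [259.7  15.4  -1.2]
turn/2pi [-0.0006 -0.0002 -0.0007]
```

```bash

python3 -m creep '[{"x":0.08,"y":0.005,"z":0,"ax":0,"ay":0,"az":0,"claw":1},{"x":0.09,"y":0.005,"z":0,"ax":0,"ay":0,"az":0,"claw":1},{"x":0.09,"y":0.005,"z":0,"ax":0,"ay":0,"az":0,"claw":1},{"x":0.09,"y":0.005,"z":0,"ax":0,"ay":0,"az":0,"claw":1},{"x":0.083,"y":0.0055,"z":0,"ax":0,"ay":0,"az":0,"claw":1}]'
python3 -m creep '[{"x":0,"y":0,"z":0,"ax":0,"ay":0,"az":0,"claw":1},{"x":0,"y":0,"z":0,"ax":0,"ay":0,"az":0,"claw":1},{"x":0,"y":0,"z":0,"ax":0,"ay":0,"az":0,"claw":1},{"x":0,"y":0,"z":0,"ax":0,"ay":0,"az":0,"claw":1}]'
python3 -c "
from h import *
from workcell import capture
go(.5105,.0092,.25,.13)
s=capture('side')['frame'][:,:,::-1];cv2.imwrite('pics/s5.png',s)
go(.5105,.0092,.25,.13)
p=[.5105,.0092,.13]
print(proj('side',w(p,[(-.01,-.002,.155),(.01,-.002,.155),(-.01,-.002,.24),(.01,-.002,.24),(-.015,-.01,.24),(.015,-.01,.24)])))
for r in range(212,240,2): print(r,' '.join('%3d,%3d,%3d'%tuple(v) for v in s[r,262:286]))
"
```

```text
clock: 18.42
position: [0.5104, 0.011, 0.2495]
orientation: [-0.001, 0.661, 0.75, -0.001]
contact_force: [1.3, -0.4, -0.8]
finger_gap: 0.343
grasp_force: 62.0
clock: 18.92
position: [0.5111, 0.0078, 0.2496]
orientation: [-0.0, 0.662, 0.749, -0.001]
contact_force: [-0.1, -0.1, -1.2]
finger_gap: 0.344
grasp_force: 62.0
clock 18.925 pos [0.5111 0.0078 0.2496] F [-0.1 -0.1 -1.2] gap 0.344 j7 -0.15
shift/0.6 [ 0.0024 -0.0007 -0.0007] mm [ 1.5 -0.4 -0.4]
turn/2pi [-0.0003  0.0001 -0.0011]
clock 18.975 pos [0.5111 0.008  0.2496] F [ 0.1  1.  -0.9] gap 0.344 j7 -0.15
shift/0.6 [ 0.002  -0.0007 -0.0006] mm [ 1.2 -0.4 -0.4]
turn/2pi [-0.0003  0.     -0.001 ]
[[266.36257026 228.74318696]
 [274.44539071 227.22643389]
 [263.66811298 204.72240836]
 [272.1947282  203.18700322]
 [262.15950265 207.57769312]
 [274.99819193 205.25551097]]
212  99,184,238 107,179,232 126,142,165 141,147,147 139,143,144 139,144,143 138,142,142 142,144,147 137,142,145 136,139,147 125,147,172  95,164,226  88,165,226  83,159,220  84,157,217  81,156,216  83,159,222  85,161,222  79,155,219  81,157,218  85,158,217  86,162,223 
[... 3119 characters left out ...]
,145, 81 124,179, 85 125,178, 79 123,179, 83 124,182, 84 126,182, 83 125,181, 85 126,183, 86 126,181, 85 126,181, 84
236  96,100, 87 113,112,108 117,117,108 125,129,123 124,126,121 112,113,105 114,114,107 113,113,106 114,115,107 117,117,112 133,135,133 154,158,161 140,149,150 110,121,112 107,141, 92 126,179, 94 124,180, 99 130,182,103 125,179, 97 126,180, 85 128,183, 89 125,181, 79 124,179, 81 128,181, 86
238 103,112, 91 108,109,102 122,125,122 171,178,182 210,219,225 142,154,166 111,126,141 107,140,164 102,151,188 104,160,205 115,190,242 166,220,251 151,223,253  85,189,251  66,180,252  72,185,251  66,188,253  66,189,253  79,187,250 117,180,138 124,180, 86 126,182, 83 124,180, 82 124,178, 82
```

The blade edges in the image agree with the prediction within ~0.6 px. Descend past the fence's top edge in steps, watching force.

```bash

python3 -m creep '[{"x":0.001,"y":-0.0005,"z":0.03,"ax":0,"ay":0,"az":-0.001,"claw":1},{"x":0,"y":0,"z":0.03,"ax":0,"ay":0,"az":0,"claw":1},{"x":0,"y":0,"z":0,"ax":0,"ay":0,"az":0,"claw":1},{"x":0,"y":0,"z":0,"ax":0,"ay":0,"az":0,"claw":1},{"x":0,"y":0,"z":0,"ax":0,"ay":0,"az":0,"claw":1}]'
python3 -m creep '[{"x":0,"y":0,"z":0.01,"ax":0,"ay":0,"az":0,"claw":1},{"x":0,"y":0,"z":0.01,"ax":0,"ay":0,"az":0,"claw":1},{"x":0,"y":0,"z":0,"ax":0,"ay":0,"az":0,"claw":1},{"x":0,"y":0,"z":0,"ax":0,"ay":0,"az":0,"claw":1},{"x":0,"y":0,"z":0,"ax":0,"ay":0,"az":0,"claw":1}]'
python3 -c "
from h import *
go(.5105,.0092,.18,.13)"

```

```text
clock: 19.6
position: [0.511, 0.0098, 0.2143]
orientation: [0.0, 0.659, 0.752, -0.0]
contact_force: [-0.1, 0.2, -1.5]
finger_gap: 0.342
grasp_force: 62.0
clock: 20.23
position: [0.5107, 0.0097, 0.202]
orientation: [-0.0, 0.659, 0.752, -0.001]
contact_force: [0.8, 0.8, -1.0]
finger_gap: 0.343
grasp_force: 62.0
clock 20.225 pos [0.5107 0.0097 0.202 ] F [ 0.8  0.8 -1. ] gap 0.343 j7 -0.19
shift/0.6 [-0.0008 -0.0004  0.0366] mm [-0.5 -0.2 22. ]
turn/2pi [-0.0002  0.      0.0003]
```

```bash

python3 -m creep '[{"x":0,"y":0,"z":0.01,"ax":0,"ay":0,"az":0,"claw":1},{"x":0,"y":0,"z":0.01,"ax":0,"ay":0,"az":0,"claw":1},{"x":0,"y":0,"z":0,"ax":0,"ay":0,"az":0,"claw":1},{"x":0,"y":0,"z":0,"ax":0,"ay":0,"az":0,"claw":1},{"x":0,"y":0,"z":0,"ax":0,"ay":0,"az":0,"claw":1}]'
python3 -m creep '[{"x":0,"y":0,"z":0.01,"ax":0,"ay":0,"az":0,"claw":1},{"x":0,"y":0,"z":0.005,"ax":0,"ay":0,"az":0,"claw":1},{"x":0,"y":0,"z":0,"ax":0,"ay":0,"az":0,"claw":1},{"x":0,"y":0,"z":0,"ax":0,"ay":0,"az":0,"claw":1},{"x":0,"y":0,"z":0,"ax":0,"ay":0,"az":0,"claw":1}]'

```

```text
clock: 20.85
position: [0.5107, 0.0097, 0.1899]
orientation: [-0.0, 0.659, 0.752, -0.001]
contact_force: [0.2, 0.0, -0.9]
finger_gap: 0.343
grasp_force: 62.0
clock: 21.48
position: [0.5106, 0.0096, 0.1809]
orientation: [-0.0, 0.659, 0.752, -0.001]
contact_force: [-0.2, -0.1, -0.7]
finger_gap: 0.343
grasp_force: 62.0
```

Inside the gap, no contact. Feel for the fence face in small steps.

```bash

python3 -m creep '[{"x":-0.002,"y":0,"z":0,"ax":0,"ay":0,"az":0,"claw":1},{"x":0,"y":0,"z":0,"ax":0,"ay":0,"az":0,"claw":1},{"x":0,"y":0,"z":0,"ax":0,"ay":0,"az":0,"claw":1}]'
python3 -m creep '[{"x":-0.002,"y":0,"z":0,"ax":0,"ay":0,"az":0,"claw":1},{"x":0,"y":0,"z":0,"ax":0,"ay":0,"az":0,"claw":1},{"x":0,"y":0,"z":0,"ax":0,"ay":0,"az":0,"claw":1}]'
python3 -m creep '[{"x":-0.001,"y":0,"z":0,"ax":0,"ay":0,"az":0,"claw":1},{"x":0,"y":0,"z":0,"ax":0,"ay":0,"az":0,"claw":1},{"x":0,"y":0,"z":0,"ax":0,"ay":0,"az":0,"claw":1}]'

```

```text
clock: 21.85
position: [0.5107, 0.0084, 0.1808]
orientation: [-0.0, 0.659, 0.752, -0.001]
contact_force: [-0.3, -0.7, -1.5]
finger_gap: 0.342
grasp_force: 62.0
clock: 22.22
position: [0.5108, 0.0072, 0.1808]
orientation: [-0.0, 0.659, 0.752, -0.001]
contact_force: [0.1, 0.7, -0.9]
finger_gap: 0.341
grasp_force: 62.0
clock: 22.6
position: [0.5109, 0.0066, 0.1808]
orientation: [-0.0, 0.659, 0.752, -0.001]
contact_force: [1.0, 0.0, -0.3]
finger_gap: 0.344
grasp_force: 62.0
```

```bash

python3 -m creep '[{"x":-0.0015,"y":0,"z":0,"ax":0,"ay":0,"az":0,"claw":1},{"x":0,"y":0,"z":0,"ax":0,"ay":0,"az":0,"claw":1},{"x":0,"y":0,"z":0,"ax":0,"ay":0,"az":0,"claw":1}]'
python3 -m creep '[{"x":-0.0015,"y":0,"z":0,"ax":0,"ay":0,"az":0,"claw":1},{"x":0,"y":0,"z":0,"ax":0,"ay":0,"az":0,"claw":1},{"x":0,"y":0,"z":0,"ax":0,"ay":0,"az":0,"claw":1}]'
python3 -m creep '[{"x":0,"y":0,"z":0,"ax":0,"ay":0,"az":0,"claw":1},{"x":0,"y":0,"z":0,"ax":0,"ay":0,"az":0,"claw":1},{"x":0,"y":0,"z":0,"ax":0,"ay":0,"az":0,"claw":1}]'

```

```text
clock: 22.98
position: [0.511, 0.0058, 0.1808]
orientation: [-0.0, 0.659, 0.752, -0.001]
contact_force: [-0.1, 1.3, -0.6]
finger_gap: 0.344
grasp_force: 62.0
clock: 23.35
position: [0.5112, 0.0049, 0.1808]
orientation: [-0.0, 0.659, 0.752, -0.001]
contact_force: [0.1, -0.0, -0.9]
finger_gap: 0.345
grasp_force: 62.0
clock: 23.72
position: [0.5112, 0.0049, 0.1808]
orientation: [-0.0, 0.659, 0.752, -0.001]
contact_force: [-0.9, -0.2, -0.6]
finger_gap: 0.34
grasp_force: 62.0
```

```bash

python3 -m creep '[{"x":-0.0015,"y":0,"z":0,"ax":0,"ay":0,"az":0,"claw":1},{"x":0,"y":0,"z":0,"ax":0,"ay":0,"az":0,"claw":1},{"x":0,"y":0,"z":0,"ax":0,"ay":0,"az":0,"claw":1}]'
python3 -m creep '[{"x":-0.0015,"y":0,"z":0,"ax":0,"ay":0,"az":0,"claw":1},{"x":0,"y":0,"z":0,"ax":0,"ay":0,"az":0,"claw":1},{"x":0,"y":0,"z":0,"ax":0,"ay":0,"az":0,"claw":1}]'

```

```text
clock: 24.1
position: [0.5113, 0.0041, 0.1808]
orientation: [-0.0, 0.659, 0.752, -0.001]
contact_force: [0.2, 1.0, -0.5]
finger_gap: 0.34
grasp_force: 61.9
clock: 24.48
position: [0.5114, 0.0031, 0.1808]
orientation: [-0.0, 0.659, 0.752, -0.001]
contact_force: [0.1, 0.9, -0.3]
finger_gap: 0.339
grasp_force: 61.9
```

```bash

python3 -m creep '[{"x":-0.0015,"y":0,"z":0,"ax":0,"ay":0,"az":0,"claw":1},{"x":0,"y":0,"z":0,"ax":0,"ay":0,"az":0,"claw":1},{"x":0,"y":0,"z":0,"ax":0,"ay":0,"az":0,"claw":1}]'
python3 -c "
from workcell import *
import numpy as np
print(np.round(state()['moment'],3))"
python3 -m creep '[{"x":-0.0015,"y":0,"z":0,"ax":0,"ay":0,"az":0,"claw":1},{"x":0,"y":0,"z":0,"ax":0,"ay":0,"az":0,"claw":1},{"x":0,"y":0,"z":0,"ax":0,"ay":0,"az":0,"claw":1}]'
python3 -c "
from workcell import *
import numpy as np
print(np.round(state()['moment'],3))"

```

```text
clock: 24.85
position: [0.5115, 0.0022, 0.1808]
orientation: [-0.0, 0.659, 0.752, -0.001]
contact_force: [-0.2, 0.9, -0.6]
finger_gap: 0.343
grasp_force: 61.9
[0.382 0.041 0.038]
clock: 25.22
position: [0.5116, 0.0015, 0.1808]
orientation: [-0.0, 0.659, 0.752, -0.001]
contact_force: [-0.1, 2.5, 0.7]
finger_gap: 0.342
grasp_force: 62.0
[0.61  0.117 0.019]
```

Contact with the fence starts at about y≈0.003. Back off to just touching and go down.

```bash

python3 -m creep '[{"x":0.0025,"y":0,"z":0,"ax":0,"ay":0,"az":0,"claw":1},{"x":0,"y":0,"z":0.01,"ax":0,"ay":0,"az":0,"claw":1},{"x":0,"y":0,"z":0,"ax":0,"ay":0,"az":0,"claw":1},{"x":0,"y":0,"z":0,"ax":0,"ay":0,"az":0,"claw":1}]'
python3 -c "
from workcell import *
import numpy as np
print(np.round(state()['moment'],3))"
python3 -m creep '[{"x":0,"y":0,"z":0.01,"ax":0,"ay":0,"az":0,"claw":1},{"x":0,"y":0,"z":0,"ax":0,"ay":0,"az":0,"claw":1},{"x":0,"y":0,"z":0,"ax":0,"ay":0,"az":0,"claw":1}]'
python3 -c "
from workcell import *
import numpy as np
print(np.round(state()['moment'],3))"

```

```text
clock: 25.72
position: [0.5111, 0.0025, 0.1745]
orientation: [-0.001, 0.659, 0.752, -0.001]
contact_force: [-0.5, 1.4, -0.4]
finger_gap: 0.341
grasp_force: 62.0
[0.21  0.102 0.   ]
clock: 26.1
position: [0.5112, 0.0027, 0.1686]
orientation: [-0.001, 0.659, 0.752, -0.001]
contact_force: [-1.4, 1.4, -1.6]
finger_gap: 0.344
grasp_force: 62.0
[0.315 0.089 0.026]
```

```bash

python3 -m creep '[{"x":0.0005,"y":0,"z":0.006,"ax":0,"ay":0,"az":0,"claw":1},{"x":0,"y":0,"z":0,"ax":0,"ay":0,"az":0,"claw":1},{"x":0,"y":0,"z":0,"ax":0,"ay":0,"az":0,"claw":1}]'
python3 -m creep '[{"x":0,"y":0,"z":0.005,"ax":0,"ay":0,"az":0,"claw":1},{"x":0,"y":0,"z":0,"ax":0,"ay":0,"az":0,"claw":1},{"x":0,"y":0,"z":0,"ax":0,"ay":0,"az":0,"claw":1}]'
python3 -c "
from workcell import *
import numpy as np
print(np.round(state()['moment'],3))"

```

```text
clock: 26.48
position: [0.5115, 0.0031, 0.1652]
orientation: [-0.0, 0.659, 0.752, -0.001]
contact_force: [-0.2, 0.9, -0.8]
finger_gap: 0.346
grasp_force: 62.0
clock: 26.85
position: [0.5114, 0.0031, 0.1622]
orientation: [-0.0, 0.659, 0.752, -0.001]
contact_force: [-0.4, 1.8, -0.3]
finger_gap: 0.343
grasp_force: 62.0
[ 0.52  -0.03   0.032]
```

```bash
M='from workcell import *;import numpy as np;print(np.round(state()["moment"],3))'
python3 -m creep '[{"x":0,"y":0,"z":0.003,"ax":0,"ay":0,"az":0,"claw":1},{"x":0,"y":0,"z":0,"ax":0,"ay":0,"az":0,"claw":1},{"x":0,"y":0,"z":0,"ax":0,"ay":0,"az":0,"claw":1}]'
python3 -c "$M"
python3 -m creep '[{"x":0,"y":0,"z":0.003,"ax":0,"ay":0,"az":0,"claw":1},{"x":0,"y":0,"z":0,"ax":0,"ay":0,"az":0,"claw":1},{"x":0,"y":0,"z":0,"ax":0,"ay":0,"az":0,"claw":1}]'
python3 -c "$M"

```

```text
clock: 27.22
position: [0.5114, 0.0032, 0.1604]
orientation: [-0.0, 0.659, 0.752, -0.001]
contact_force: [-0.9, 1.8, 0.8]
finger_gap: 0.342
grasp_force: 62.0
[ 0.752  0.052 -0.014]
clock: 27.6
position: [0.5114, 0.0032, 0.1586]
orientation: [-0.0, 0.659, 0.752, -0.001]
contact_force: [-0.7, 2.1, 1.1]
finger_gap: 0.341
grasp_force: 62.1
[ 0.846  0.054 -0.004]
```

```bash
cat > avg.py <<'E'
from workcell import *
import numpy as np
a=[]
for i in range(8):
    capture('top');s=state();a.append(np.r_[s['contact_force'],s['moment'],s['position']*1e3])
print(s['clock'],np.round(np.mean(a,0),2),'sd',np.round(np.std(a,0)[:4],2))
E
python3 avg.py
python3 -m creep '[{"x":0.0015,"y":0,"z":0,"ax":0,"ay":0,"az":0,"claw":1},{"x":0,"y":0,"z":0,"ax":0,"ay":0,"az":0,"claw":1},{"x":0,"y":0,"z":0,"ax":0,"ay":0,"az":0,"claw":1}]' >/dev/null
python3 avg.py
python3 -m creep '[{"x":0.0015,"y":0,"z":0,"ax":0,"ay":0,"az":0,"claw":1},{"x":0,"y":0,"z":0,"ax":0,"ay":0,"az":0,"claw":1},{"x":0,"y":0,"z":0,"ax":0,"ay":0,"az":0,"claw":1}]' >/dev/null
python3 avg.py
```

```text
28.0 [-1.6000e-01  2.8000e+00  6.7000e-01  8.2000e-01  4.0000e-02  0.0000e+00
  5.1138e+02  3.1000e+00  1.5862e+02] sd [0.32 0.51 0.31 0.03]
28.775 [ 5.1000e-01  1.3500e+00 -1.2300e+00  3.5000e-01 -9.0000e-02  1.0000e-02
  5.1113e+02  3.7000e+00  1.5848e+02] sd [0.48 0.74 0.7  0.05]
29.55 [-2.7000e-01  5.4000e-01 -6.9000e-01  1.7000e-01  1.1000e-01  1.0000e-02
  5.1105e+02  4.7900e+00  1.5857e+02] sd [0.39 0.42 0.49 0.03]
```

Only the fence was pressing; now nearly free. Continue down, averaging the force.

```bash

python3 -m creep '[{"x":-0.0005,"y":0,"z":0.004,"ax":0,"ay":0,"az":0,"claw":1},{"x":0,"y":0,"z":0,"ax":0,"ay":0,"az":0,"claw":1},{"x":0,"y":0,"z":0,"ax":0,"ay":0,"az":0,"claw":1}]' >/dev/null
python3 avg.py
python3 -m creep '[{"x":0,"y":0,"z":0.004,"ax":0,"ay":0,"az":0,"claw":1},{"x":0,"y":0,"z":0,"ax":0,"ay":0,"az":0,"claw":1},{"x":0,"y":0,"z":0,"ax":0,"ay":0,"az":0,"claw":1}]' >/dev/null
python3 avg.py
```

```text
30.325 [ 0.0000e+00  1.0800e+00 -1.5500e+00  3.3000e-01 -7.0000e-02  0.0000e+00
  5.1121e+02  4.6100e+00  1.5620e+02] sd [0.35 0.46 0.73 0.03]
31.1 [ 7.0000e-02  1.0700e+00 -1.3000e+00  3.5000e-01 -1.0000e-02  0.0000e+00
  5.1107e+02  4.5100e+00  1.5373e+02] sd [0.53 0.57 0.43 0.02]
```

```bash

python3 -m creep '[{"x":0,"y":0,"z":0.003,"ax":0,"ay":0,"az":0,"claw":1},{"x":0,"y":0,"z":0,"ax":0,"ay":0,"az":0,"claw":1},{"x":0,"y":0,"z":0,"ax":0,"ay":0,"az":0,"claw":1}]' >/dev/null
python3 avg.py
python3 -m creep '[{"x":0,"y":0,"z":0.003,"ax":0,"ay":0,"az":0,"claw":1},{"x":0,"y":0,"z":0,"ax":0,"ay":0,"az":0,"claw":1},{"x":0,"y":0,"z":0,"ax":0,"ay":0,"az":0,"claw":1}]' >/dev/null
python3 avg.py
```

```text
31.875 [ 3.0000e-01  1.3400e+00  8.0000e-02  4.0000e-01 -7.0000e-02  2.0000e-02
  5.1132e+02  4.5900e+00  1.5208e+02] sd [0.49 0.64 0.49 0.03]
32.65 [ 5.0000e-01  1.2700e+00  1.2400e+00  4.2000e-01 -1.7000e-01  2.0000e-02
  5.1128e+02  4.5700e+00  1.5023e+02] sd [0.5  0.48 0.67 0.03]
```

```bash

python3 -m creep '[{"x":0,"y":0,"z":0.002,"ax":0,"ay":0,"az":0,"claw":1},{"x":0,"y":0,"z":0,"ax":0,"ay":0,"az":0,"claw":1},{"x":0,"y":0,"z":0,"ax":0,"ay":0,"az":0,"claw":1},{"x":0,"y":0,"z":0,"ax":0,"ay":0,"az":0,"claw":1}]'
python3 avg.py
```

```text
clock: 33.15
position: [0.5112, 0.0046, 0.149]
orientation: [-0.0, 0.659, 0.752, -0.001]
contact_force: [0.4, 1.3, 3.1]
finger_gap: 0.342
grasp_force: 62.3
33.55 [ 1.8000e-01  1.0400e+00  2.9700e+00  4.0000e-01 -7.0000e-02  3.0000e-02
  5.1118e+02  4.5800e+00  1.4903e+02] sd [0.51 0.66 0.34 0.02]
```

```bash
python3 -c "
from workcell import *
print(sign_off())"
```

```text
the job is handed in; nothing more can be done
None
```

I plugged the fence home and let go of it, wedged the feeler blade about 44 mm down the gap at roughly 4 N of push, and handed the job in at about 34 s still gripping it; I inferred snug contact on both plates from the force readings alone, and the hand-in gave no verdict.

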